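# Square the slide carrier, then unbolt the stage gate and hold it ajar

## Task

Push the slide carrier snugly into the corner of the loading nest, its edges flat against both stops. Then take the knob of the sagging bolt on the stage gate, lift it so the nose clears the keeper's bent lip while drawing it back (do not force it against the lip), and pull the gate ajar by the knob until its free edge stands about 80 mm out (60 to 100 mm is fine). Finish there, still gripping the knob and holding the gate steady against its closer spring; leave everything else on the bench where it is.

Things in the scene. Friction and masses are not known exactly. Their poses are not given: they have to be found in the camera images.
- gate (a joint): opening angle of the front gate of the shielded sample stage, rad; 0 shut, grows as its free (right-hand) edge swings towards the robot, 0.9 at most. Vertical hinge axis through point gate_hinge; panel 192 mm long, 18 mm thick, top 140 mm above the table. A closer spring (2 N at the knob when shut, 3 to 4 N at 0.5 rad) shuts it when not held
- bolt_slide (a joint): how far the barrel bolt is drawn back along the gate, towards the hinge, m: 0 fully home, 0.055 fully drawn. It runs with about 1 N of friction and stays where left. Its nose is past the keeper's lip and cheeks, so that the gate can swing, once it is drawn about 0.035; the gate must not be pulled before that
- bolt (a joint): how far the sagging bolt is lifted, rad: 0 hangs down (its rest under gravity), 0.20 the highest. A steel rod (10 mm diameter) that pivots in its worn barrel, 95 mm from the knob towards the hinge; its nose hangs behind the keeper's bent lip and clears it once the lift exceeds about 0.08 (knob raised 8 mm); knob raised 13 mm is about 0.14. Weight felt at the knob about 1.5 N
- bolt_knob (a point): grip point of the bolt's knob: an upright dark steel post, 18 mm in diameter, on the bolt above the gate; this point is on its axis, 17 mm below its top, 23 mm above the rod. Axes go with the gate: y along it towards the hinge (drawing direction), x square to it, away from the robot. Fingers have free space on both x sides. Gate shut and bolt home: 165 mm from the hinge axis
- bolt_nose (a point): underside of the bolt's nose, a 14 x 16 x 26 mm steel block that hangs down from the free end of the rod, 71 mm beyond the knob
- keeper_lip (a point): top middle of the keeper's bent lip, a 5 mm thick steel tongue turned up on the latch post 12 mm higher than the resting nose's underside, between the nose and the gate. Two upright cheeks 62 mm high stand either side of the nose (27 mm apart) and stop the gate from swinging while the nose is between them
- gate_hinge (a point): point on the gate's vertical hinge axis, 140 mm above the table, at the left end (+y) of the gate; axes turn with the gate: y along the gate from free edge to hinge, x square to it, away from the robot
- gate_edge (a point): top of the gate's free edge, 200 mm from the hinge axis
- carrier_center (a point): centre of the slide carrier, a loose black plate 75 (x) x 110 (y) x 20 mm thick, about 0.2 kg, holding four glass slides; it lies on the loading nest, 15 to 45 mm off its stops and a little crooked, its centre 20 mm above the table
- nest_home (a point): where the carrier's centre lies when its edges are registered: against both stops of the loading nest. Axes: x square to the far stop (push along +x; stop face 37.5 mm beyond this point), y square to the side stop (push along +y; face 55 mm beyond). Fixed nest plate 150 x 175 mm, top 10 mm above the table; two dark stop bars stand 12 mm above it; other sides open
- petri: bystander, to be left alone: closed clear dish, 92 mm across, 20 mm high; origin at the centre of its underside
- slide_box: bystander, to be left alone: blue slide box 76 x 80 x 33 mm; origin at the centre of its underside
- oil_bottle: bystander, to be left alone: small amber bottle, 32 mm across, 70 mm high; origin at the centre of its underside
- canister: bystander, to be left alone: black objective canister, 44 mm across, 55 mm high; origin at the centre of its underside
- tip_box: bystander, to be left alone: white box with clear lid 120 x 85 x 50 mm; origin at the centre of its underside
- mouse: bystander, to be left alone: grey computer mouse 105 x 60 x 33 mm; origin at the centre of its underside
Not all that is in view belongs to the job. What is shaped like the part that bears carrier_center but pink or purple is not meant.

How it is judged:
By the outcome, as a careful person would: the job done as asked, in the order asked, and still so for the second after the job is handed in, while the arm keeps its last pose, push and grip.
It also fails if it takes over 61 s, if anything falls off the work surface, if the arm or the gripper's body presses on something with over 40 N, if the wrist force passes 120 N, or if a joint passes its speed limit or range.

## Robot

A 7-joint arm with a two-finger parallel gripper is mounted at the origin on the work surface. World frame = base frame: x ahead of the robot, y to its left, z up, the work surface at z = 0. Lengths are in m, angles in rad, forces in N, time in s.
With the tool pointing down it reaches from about 0.35 to 0.9 m from the base axis. Payload 8.1 kg.
Tool frame: the origin (TCP) lies on the centre line of the jaws, within the pads' length; the fingertips stand arm.tips_ahead ahead of it and the grasp point (between the pads) lies 8 mm behind it (arm.tips_ahead is the distance from the TCP to the fingertips, in m); z points along the fingers, y is the direction in which the jaws open and shut (so a half turn about z gives the same grasp; the last joint's range is limited). The gripper opens to 92 mm and grips with 3 to 60 N. Pads are 19 mm wide; open, the fingers measure 130 mm over their backs; the gripper's body (75 mm by 190 mm) begins 47 mm behind the grasp point.
Start: joints at [1.141, 0.434, 0.025, 1.573, -0.012, 1.134, -0.075], TCP at [0.201, -0.592, 0.238] pointing down, gripper open.
Joint ranges: [-2.62, 2.62], [-0.44, 2.09], [-1.27, 1.32], [0.08, 2.57], [-1.32, 4.46], [0.12, 2], [-2.74, 2.74]. Speed limits (rad/s): [2.22, 2.22, 3.01, 3.01, 3.14, 3.14, 3.14].

## Interface

Orientations are given as a rotation vector (axis times angle).
In Python, from cell import arm gives the robot as it stands. The module is installed in compiled form; this text tells all that it offers.
- The arm moves only by the tool jog_arm, never from a script. Its argument "moves" is a list of rows, each an object with "twist": the turn, a rotation vector about the tool's x, y, z in units of 10 degrees (1.0 is 10 degrees), a list of three; "xyz": the shift along the tool's x, y, z in units of 60 mm (1.0 is 60 mm), a list of three; "grip": the closure, from -1 (fully open) to 1 (shut). A call has 1 to 5 rows; each row is the pose to reach, as a shift and turn from the pose commanded when the call began, along the tool's axes at that moment; what a row does not reach only later rows make up. A row lasts 1/8 s, in which the tool goes at most 62.5 mm and 10.7 degrees, less where a joint would pass 70% of its speed; a pose out of reach is approached as far as the arm can. A call with a gripper value outside its range is refused whole. The fingers move at their own pace and stop on an object; "force" is the grip in N (left out, the last holds). Time passes only in rows, so rows that repeat a pose let the fingers close. It gives the time, the measured TCP pose, the force and the opening at its end, in the units of the state.
- arm.observe(): the state, without advancing time (a new reading comes with each control period).
- arm.get_image(name): name is "side" or "top"; returns the picture (420x560x3 uint8, blue, green, red); there is no depth.
- arm.camera_params(name): a dict with "mtx" (3x3 intrinsics, pixels), "T" (4x4, takes a point from camera to world coordinates). Camera axes: x right, y down, z forward; pixel columns grow to the right and rows downward; lengths in m; the calibration is good to about 2 mm. A picture is of the moment at which its call begins. camera_params takes no time and is no camera call.
- arm.sign_off(): hands the job in, once; it reports no verdict.
The state is a dict: "clock": time; "joints": joint angles; "dq": joint speeds; "joint_efforts": joint torques, N m; "position": TCP position; "ee_rot": TCP orientation; "force": force on the tool from outside, world axes, zero at the start; "ft_torque": the same for the moment, N m; "width": opening from 0.0 (shut) to 1.0 (fully open).
Only numpy, scipy, OpenCV 4.12 (cv2) and the standard library are available. Lean on these libraries where they do the work, as an engineer would, in place of code of your own. Each camera call takes 0.05 s, during which the arm holds its last target. There are 200 camera calls.

## Working session

There is one attempt and no reset: what is moved stays moved. The work goes in short steps, Python scripts to look and compute and a tool call to move; the robot and the scene stay as the last step left them, time stands still between calls to the robot, and variables do not carry over. Pictures are saved under pics/ and viewed, about 8 in all and at most 12, crops included, and the job is handed in when it is done.

Besides the shell and the picture viewer there is one more tool, called after ">>>" as a command line: name --argument value ..., lists and objects as JSON in quotes. jog_arm: Moves the arm, as the interface text tells. Its arguments: {"type":"object","properties":{"moves":{"type":"array","items":{"type":"object","properties":{"twist":{"type":"array","items":{"type":"number"}},"xyz":{"type":"array","items":{"type":"number"}},"grip":{"type":"number"}}}},"force":{"type":"number"}},"required":["moves"]}

```bash
mkdir -p pics; python3 - <<'E'
from cell import arm
import cv2,numpy as np
print(arm.observe(), arm.tips_ahead)
for n in("side","top"):
    p=arm.camera_params(n);print(n,np.round(p["mtx"],1).tolist(),np.round(p["T"],4).tolist())
    cv2.imwrite(f"pics/{n}0.png",arm.get_image(n))
E
```

```text
{'clock': 0.0, 'joints': array([ 1.141415  ,  0.43523508,  0.02497044,  1.57409841, -0.01160539,
        1.13401067, -0.07505874]), 'dq': array([ 0.00104883,  0.00083327, -0.00038689,  0.00051245,  0.00242361,
       -0.00081488, -0.00098765]), 'joint_efforts': array([ 4.36120654e-04, -6.67852592e+01,  9.85125862e-01, -3.14465690e+01,
       -6.06584083e-02,  4.28557734e-02,  1.66671293e-04]), 'position': array([ 0.2004114 , -0.59146745,  0.23693691]), 'ee_rot': array([-3.09822272e+00, -5.10728645e-01,  6.25157382e-04]), 'force': array([-0.33415006,  0.09519651, -0.36985568]), 'ft_torque': array([ 0.02466565, -0.04512422, -0.01563485]), 'width': 0.9998863184557517} 0.011
side [[437.2, 0.0, 273.6], [0.0, 437.2, 208.4], [0.0, 0.0, 1.0]] [[-0.8317, -0.3782, 0.4066, -0.1029], [-0.5553, 0.5739, -0.6019, 0.8377], [-0.0058, -0.7264, -0.6873, 1.1488], [0.0, 0.0, 0.0, 1.0]]
top [[452.2, 0.0, 279.2], [0.0, 452.2, 211.5], [0.0, 0.0, 1.0]] [[0.0893, -0.9693, 0.2292, 0.1964], [-0.996, -0.0884, 0.0142, -0.0552], [0.0064, -0.2295, -0.9733, 1.5719], [0.0, 0.0, 0.0, 1.0]]
```

View pics/top0.png

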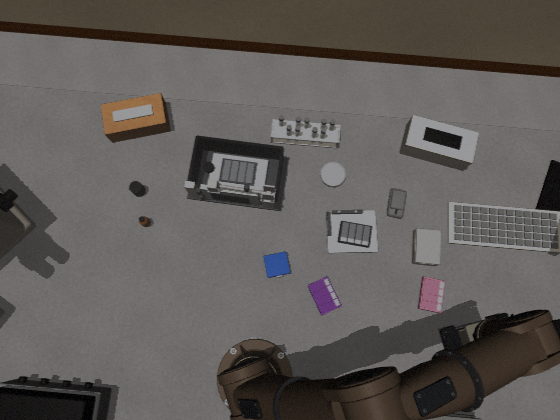

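View pics/side0.png

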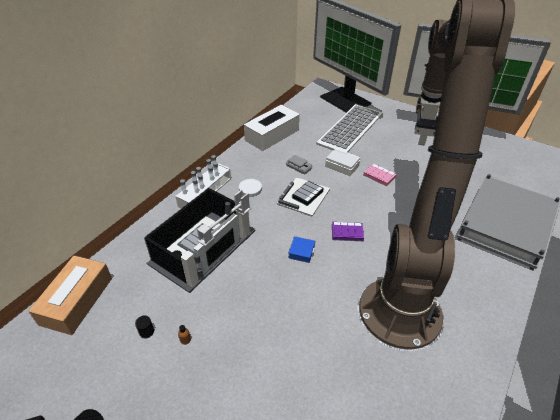

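The top view shows the nest with the black carrier at (355,234), the stage at (237,175), and the purple (324,296) and pink (431,294) decoys. The nest's black carrier is the one to push. Next I'll take enlarged crops.

```bash
python3 - <<'E'
import cv2
t=cv2.imread("pics/top0.png");s=cv2.imread("pics/side0.png")
f=lambda i,x,y,w,h,k:cv2.convertScaleAbs(cv2.resize(i[y:y+h,x:x+w],None,fx=k,fy=k,interpolation=cv2.INTER_CUBIC),alpha=1.5)
cv2.imwrite("pics/c1.png",cv2.vconcat([f(t,180,130,100,85,0+7)]))
cv2.imwrite("pics/c2.png",cv2.hconcat([f(t,320,200,66,60,6),f(s,275,165,66,60,6)]))
cv2.imwrite("pics/c3.png",f(s,170,180,90,80,7))
E
```

```text
(no output)
```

View pics/c1.png

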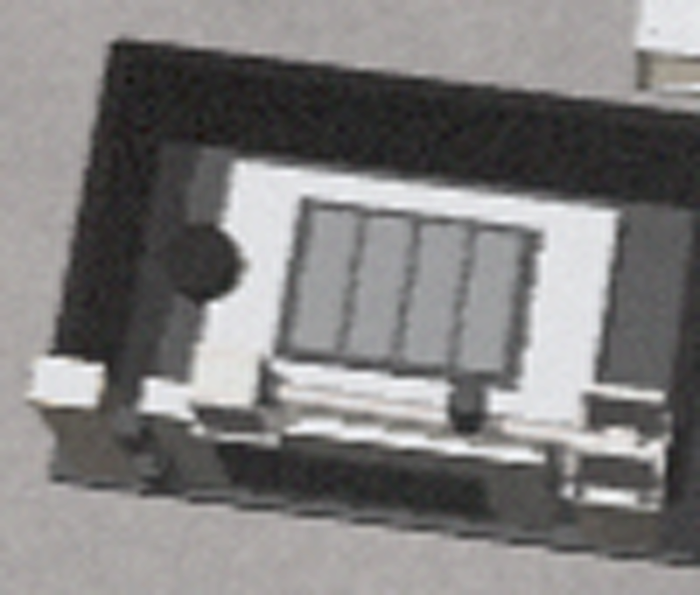

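View pics/c2.png

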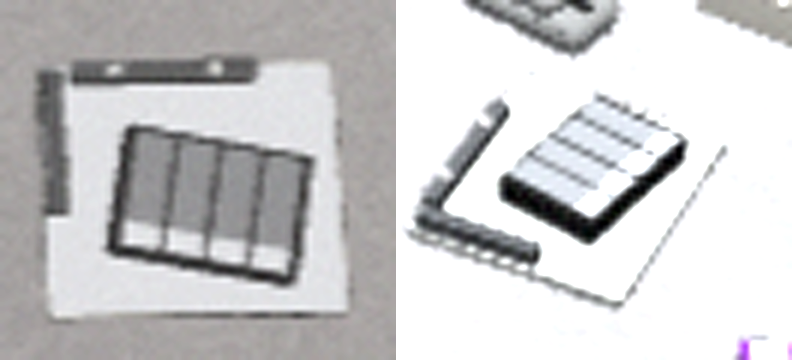

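View pics/c3.png

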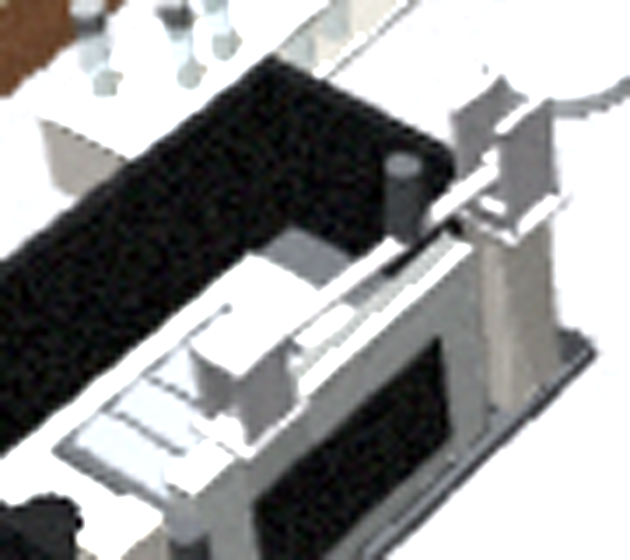

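In c1 and c3 the knob top is at about (467,383) and (403,162). The carrier's top corners in c2-left are (128,126), (313,158), (292,282), (110,250). Its stops are the far bar above it and the side bar to its left.

```bash
cat > h.py <<'E'
import numpy as np
from cell import arm
C={n:arm.camera_params(n) for n in("side","top")}
def ray(n,p):
    M,T=C[n]["mtx"],np.array(C[n]["T"]);d=T[:3,:3]@np.linalg.inv(M)@[*p,1];return T[:3,3],d
def atz(n,p,z): o,d=ray(n,p);return o+d*(z-o[2])/d[2]
def crop(x0,y0,k,u): return (x0+(u[0]+.5)/k-.5,y0+(u[1]+.5)/k-.5)
def tri(a,b):
    (o1,d1),(o2,d2)=ray("top",a),ray("side",b)
    s=np.linalg.lstsq(np.c_[d1,-d2],o2-o1,rcond=None)[0];p,q=o1+s[0]*d1,o2+s[1]*d2
    return (p+q)/2,np.linalg.norm(p-q)
def proj(n,P):
    T=np.linalg.inv(C[n]["T"]);q=C[n]["mtx"]@(T[:3,:3]@P+T[:3,3]);return q[:2]/q[2]
E
python3 - <<'E'
from h import *
np.set_printoptions(precision=4,suppress=True)
c1=lambda *u:crop(180,130,7,u);c2=lambda *u:crop(320,200,6,u);c3=lambda *u:crop(170,180,7,u);c2s=lambda u,v:crop(275,165,6,(u-396,v))
print("knobtop",tri(c1(467,383),c3(403,162)), atz("top",c1(467,383),.19))
print("nest",[atz("top",c2(*u),.01)[:2] for u in((330,62),(349,312),(52,317))])
print("nest side",[atz("side",c2s(*u),.01)[:2] for u in((725,150),(620,305),(408,232))])
print("far inner",[atz("top",c2(*u),.022)[:2] for u in((75,82),(257,80))])
print("side inner",[atz("top",c2(*u),.022)[:2] for u in((63,72),(70,213))])
k=[atz("top",c2(*u),.03)[:2] for u in((128,126),(313,158),(292,282),(110,250))];print("car",k,np.mean(k,0))
k=[atz("side",c2s(*u),.03)[:2] for u in((500,182),(600,97),(685,143),(590,210))];print("carS",k,np.mean(k,0))
print("gate",[atz("top",c1(*u),.14)[:2] for u in((550,455),(280,430))])
print("post L",atz("top",c1(150,395),.14)[:2])
print("keeper/cheek tops side", atz("side",c3(455,110),.17),tri(c1(665,420),c3(550,110)))
E
```

```text
knobtop (array([0.5932, 0.0745, 0.2092]), np.float64(0.004256280476713384)) [0.6008 0.0773 0.19  ]
nest [array([ 0.6006, -0.3697]), array([ 0.4524, -0.3868]), array([ 0.4339, -0.2153])]
nest side [array([ 0.4466, -0.3718]), array([ 0.4308, -0.2066]), array([ 0.5775, -0.1899])]
far inner [array([ 0.5718, -0.2186]), array([ 0.5827, -0.325 ])]
side inner [array([ 0.5772, -0.2112]), array([ 0.4937, -0.2206])]
car [array([ 0.5465, -0.2501]), array([ 0.5372, -0.3582]), array([ 0.4635, -0.3493]), array([ 0.4726, -0.244 ])] [ 0.505  -0.3004]
carS [array([ 0.5423, -0.2437]), array([ 0.5319, -0.3523]), array([ 0.462 , -0.3424]), array([ 0.4806, -0.2524])] [ 0.5042 -0.2977]
gate [array([0.584 , 0.0396]), array([0.5846, 0.167 ])]
post L [0.596  0.2299]
keeper/cheek tops side [ 0.6218 -0.0007  0.17  ] (array([ 0.5869, -0.0171,  0.1782]), np.float64(0.016984562021590037))
```

```bash
cat >> h.py <<'E'
from scipy.spatial.transform import Rotation as Ro
def nest(e,f,a=.106): c,s=np.cos(a),np.sin(a);return np.array([e*c-f*s,e*s+f*c])
def go(p,yaw,ref=None):
    """units for a pointing-down pose: tool x at yaw, z down"""
    o=arm.observe();R=Ro.from_rotvec(o["ee_rot"]);q=Ro.from_matrix(np.array([[np.cos(yaw),np.sin(yaw),0],[np.sin(yaw),-np.cos(yaw),0],[0,0,-1]]))
    d=R.inv().apply(np.array(p)-o["position"])/.06;t=(R.inv()*q).as_rotvec()/np.radians(10)
    print("t",round(o["clock"],2),"pos",o["position"].round(4),"F",o["force"].round(1),"w",round(o["width"],3),"xyz",d.round(3),"twist",t.round(3))
E
python3 -c "
from h import *
go([*nest(.40,-.351),.12],.106); go([*nest(.40,-.351),.026],.106)"
```

```text
t 0.1 pos [ 0.2005 -0.5915  0.237 ] F [-0.5  0.8 -0.6] w 0.996 xyz [ 5.224 -3.239  1.955] twist [-8.000e-03  1.000e-03  1.265e+00]
t 0.1 pos [ 0.2005 -0.5915  0.237 ] F [-0.5  0.8 -0.6] w 0.996 xyz [ 5.224 -3.237  3.521] twist [-8.000e-03  1.000e-03  1.265e+00]
```

>>> jog_arm --moves '[{"xyz": [2.6, -1.6, 0.5], "twist": [0, 0, 1.27], "grip": -0.2}, {"xyz": [5.22, -3.24, 1.95], "twist": [0, 0, 1.27], "grip": -0.2}, {"xyz": [5.22, -3.24, 1.95], "twist": [0, 0, 1.27], "grip": -0.2}, {"xyz": [5.22, -3.24, 1.95], "twist": [0, 0, 1.27], "grip": -0.2}, {"xyz": [5.22, -3.24, 1.95], "twist": [0, 0, 1.27], "grip": -0.2}]'

```text
clock: 0.72
position: [0.3907, -0.3604, 0.1447]
ee_rot: [3.137, 0.165, 0.0]
force: [0.8, -0.4, -0.3]
width: 0.605
```

```bash
python3 -c "
from h import *
go([*nest(.40,-.351),.026],.106)"
```

```text
t 0.72 pos [ 0.3907 -0.3604  0.1447] F [ 0.8 -0.4 -0.3] w 0.605 xyz [ 0.826 -0.813  1.979] twist [ 0.    -0.    -0.007]
```

>>> jog_arm --moves '[{"xyz": [0.83, -0.81, 0.3], "grip": -0.2}, {"xyz": [0.83, -0.81, 1.2], "grip": -0.2}, {"xyz": [0.83, -0.81, 1.98], "grip": -0.2}, {"xyz": [0.83, -0.81, 1.98], "grip": -0.2}, {"xyz": [0.83, -0.81, 1.98], "grip": -0.2}]'

```text
invalid input at $.moves[0]: expected keys twist, xyz, grip
```

```bash
python3 -c "
from h import *
import cv2
go([*nest(.461,-.345),.026],.106)
t=arm.get_image('top');cv2.imwrite('pics/c4.png',cv2.resize(t[190:270,300:400],None,fx=6,fy=6))"
```

```text
t 0.72 pos [ 0.3907 -0.3604  0.1447] F [ 0.8 -0.4 -0.3] w 0.605 xyz [ 1.843 -0.914  1.979] twist [ 0.    -0.    -0.007]
```

View pics/c4.png

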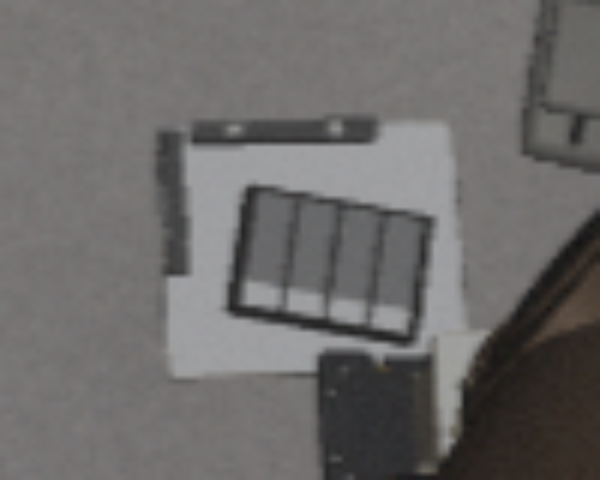

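The move was refused because every row needs all three keys. The picture shows the carrier untouched and the gripper at the near right. I'll repeat the move.

>>> jog_arm --moves '[{"xyz": [0.83, -0.81, 0.3], "twist": [0, 0, 0], "grip": -0.2}, {"xyz": [0.83, -0.81, 1.2], "twist": [0, 0, 0], "grip": -0.2}, {"xyz": [0.83, -0.81, 1.98], "twist": [0, 0, 0], "grip": -0.2}, {"xyz": [0.83, -0.81, 1.98], "twist": [0, 0, 0], "grip": -0.2}, {"xyz": [0.83, -0.81, 1.98], "twist": [0, 0, 0], "grip": -0.2}]'

```text
clock: 1.4
position: [0.4344, -0.3091, 0.0278]
ee_rot: [3.137, 0.164, 0.0]
force: [0.2, -0.2, 0.4]
width: 0.598
```

```bash
python3 -c "
from h import *
go([*nest(.4608,-.345),.026],.106)"
```

```text
t 1.4 pos [ 0.4344 -0.3091  0.0278] F [ 0.2 -0.2  0.4] w 0.598 xyz [ 1.025 -0.141  0.03 ] twist [ 0.003 -0.001 -0.009]
```

>>> jog_arm --moves '[{"xyz": [0.2, 0, 0.02], "twist": [0, 0, 0], "grip": -0.2}, {"xyz": [0.38, 0, 0.02], "twist": [0, 0, 0], "grip": -0.2}, {"xyz": [0.55, 0, 0.02], "twist": [0, 0, 0], "grip": -0.2}, {"xyz": [0.72, 0, 0.02], "twist": [0, 0, 0], "grip": -0.2}, {"xyz": [0.88, 0, 0.02], "twist": [0, 0, 0], "grip": -0.2}]'

```text
clock: 2.02
position: [0.4871, -0.3027, 0.0254]
ee_rot: [-3.137, -0.165, 0.001]
force: [-3.0, 0.2, 2.8]
width: 0.603
```

>>> jog_arm --moves '[{"xyz": [0.05, 0, 0], "twist": [0, 0, 0], "grip": -0.2}, {"xyz": [0.1, 0, 0], "twist": [0, 0, 0], "grip": -0.2}, {"xyz": [0.1, 0, 0], "twist": [0, 0, 0], "grip": -0.2}]'

```text
clock: 2.4
position: [0.4931, -0.3022, 0.0253]
ee_rot: [-3.137, -0.165, -0.001]
force: [-0.9, 0.3, -0.1]
width: 0.597
```

```bash
python3 -c "
from h import *
go([*nest(.4608,-.345),.026],.106)"
```

```text
t 2.4 pos [ 0.4931 -0.3022  0.0253] F [-0.9  0.3 -0.1] w 0.597 xyz [ 0.04  -0.127 -0.012] twist [-0.    -0.003 -0.004]
```

>>> jog_arm --moves '[{"xyz": [0.03, 0, 0], "twist": [0, 0, 0], "grip": -0.2}, {"xyz": [0.06, 0, 0], "twist": [0, 0, 0], "grip": -0.2}, {"xyz": [0.06, 0, 0], "twist": [0, 0, 0], "grip": -0.2}]'

```text
clock: 2.78
position: [0.4943, -0.3022, 0.0252]
ee_rot: [-3.137, -0.164, 0.005]
force: [-7.9, -1.1, 5.3]
width: 0.6
```

>>> jog_arm --moves '[{"xyz": [0.03, 0, 0], "twist": [0, 0, 0], "grip": -0.2}, {"xyz": [0.03, 0, 0], "twist": [0, 0, 0], "grip": -0.2}]'

```text
clock: 3.02
position: [0.4944, -0.3022, 0.0252]
ee_rot: [-3.136, -0.163, 0.009]
force: [-13.4, -0.4, 9.8]
width: 0.601
```

>>> jog_arm --moves '[{"xyz": [-0.2, 0, -0.1], "twist": [0, 0, 0], "grip": -0.2}, {"xyz": [-0.3, 0.2, -1.0], "twist": [0, 0, 0], "grip": 0.43}, {"xyz": [-0.3, 0.8, -1.3], "twist": [0, 0, -1], "grip": 0.43}, {"xyz": [0, 1.2, -1.3], "twist": [0, 0, -2], "grip": 0.43}, {"xyz": [0.3, 1.3, -1.3], "twist": [0, 0, -3], "grip": 0.43}]'

```text
clock: 3.65
position: [0.5247, -0.3802, 0.1045]
ee_rot: [2.984, 0.975, 0.002]
force: [0.4, 0.1, 0.5]
width: 0.295
```

>>> jog_arm --moves '[{"xyz": [0, 0, 0], "twist": [0, 0, -1], "grip": 0.43}, {"xyz": [0, 0, 0], "twist": [0, 0, -2], "grip": 0.43}, {"xyz": [0, 0, 0], "twist": [0, 0, -3], "grip": 0.43}, {"xyz": [0, 0, 0], "twist": [0, 0, -4], "grip": 0.43}, {"xyz": [0, 0, 0], "twist": [0, 0, -5], "grip": 0.43}]'

```text
clock: 4.28
position: [0.5246, -0.3777, 0.1039]
ee_rot: [2.29, 2.148, 0.001]
force: [-0.3, -0.1, -0.5]
width: 0.289
```

```bash
python3 -c "
from h import *
print(arm.observe()['joints'].round(2));go([*nest(.503,-.432),.0265],.106+np.pi/2)"
```

```text
[ 0.8   0.63 -0.39  1.64  0.28  0.93  0.24]
t 4.28 pos [ 0.5246 -0.3777  0.1039] F [-0.3 -0.1 -0.5] w 0.289 xyz [0.045 0.35  1.291] twist [ 0.009  0.003 -0.973]
```

>>> jog_arm --moves '[{"xyz": [0.05, 0.35, 0.2], "twist": [0, 0, -0.97], "grip": 0.43}, {"xyz": [0.05, 0.35, 0.9], "twist": [0, 0, -0.97], "grip": 0.43}, {"xyz": [0.05, 0.35, 1.29], "twist": [0, 0, -0.97], "grip": 0.43}, {"xyz": [0.05, 0.35, 1.29], "twist": [0, 0, -0.97], "grip": 0.43}]'

```text
clock: 4.78
position: [0.5444, -0.3754, 0.0245]
ee_rot: [-2.106, -2.328, 0.0]
force: [-0.8, -0.6, 0.3]
width: 0.284
```

```bash
python3 -c "
from h import *
go([*nest(.503,-.336+.0),.0265],.106+np.pi/2)
go([*nest(.503,-.3263-.055-.0095),.0265],.106+np.pi/2)"
```

```text
t 4.78 pos [ 0.5444 -0.3754  0.0245] F [-0.8 -0.6  0.3] w 0.284 xyz [ 1.582  0.014 -0.03 ] twist [-0.011 -0.01  -0.035]
t 4.78 pos [ 0.5444 -0.3754  0.0245] F [-0.8 -0.6  0.3] w 0.284 xyz [ 0.669  0.019 -0.032] twist [-0.011 -0.01  -0.035]
```

Expect stop contact at 0.67 units (40 mm) along tool x.

>>> jog_arm --moves '[{"xyz": [0.15, 0, -0.03], "twist": [0, 0, 0], "grip": 0.43}, {"xyz": [0.28, 0, -0.03], "twist": [0, 0, 0], "grip": 0.43}, {"xyz": [0.41, 0, -0.03], "twist": [0, 0, 0], "grip": 0.43}, {"xyz": [0.54, 0, -0.03], "twist": [0, 0, 0], "grip": 0.43}, {"xyz": [0.6, 0, -0.03], "twist": [0, 0, 0], "grip": 0.43}]'

```text
clock: 5.4
position: [0.5421, -0.3399, 0.0284]
ee_rot: [2.107, 2.329, 0.0]
force: [0.3, -2.7, 3.3]
width: 0.285
```

>>> jog_arm --moves '[{"xyz": [0.03, 0, 0], "twist": [0, 0, 0], "grip": 0.43}, {"xyz": [0.06, 0, 0], "twist": [0, 0, 0], "grip": 0.43}, {"xyz": [0.06, 0, 0], "twist": [0, 0, 0], "grip": 0.43}]'

```text
clock: 5.78
position: [0.5415, -0.3363, 0.0277]
ee_rot: [-2.108, -2.329, -0.0]
force: [0.7, -2.2, 1.9]
width: 0.283
```

>>> jog_arm --moves '[{"xyz": [0.03, 0, 0], "twist": [0, 0, 0], "grip": 0.43}, {"xyz": [0.06, 0, 0], "twist": [0, 0, 0], "grip": 0.43}, {"xyz": [0.06, 0, 0], "twist": [0, 0, 0], "grip": 0.43}]'

```text
clock: 6.15
position: [0.5415, -0.3361, 0.0281]
ee_rot: [2.107, 2.325, -0.002]
force: [2.0, -11.3, -0.1]
width: 0.289
```

>>> jog_arm --moves '[{"xyz": [-0.2, 0, 0], "twist": [0, 0, 0], "grip": 0.43}, {"xyz": [-0.5, 0, -0.7], "twist": [0, 0, 0], "grip": 0.43}, {"xyz": [-1.3, 0, -1.7], "twist": [0, 0, 0], "grip": 0.43}, {"xyz": [-1.8, 0, -2.7], "twist": [0, 0, 0], "grip": 0.43}, {"xyz": [-1.8, 0, -3], "twist": [0, 0, 0], "grip": 0.43}]'

```text
clock: 6.78
position: [0.5515, -0.4425, 0.2099]
ee_rot: [2.11, 2.327, 0.001]
force: [0.2, -0.5, -1.5]
width: 0.286
```

```bash
python3 - <<'E'
from h import *
import cv2
go([.5415,-.45,.2],1.677)
t=arm.get_image("top");s=arm.get_image("side");cv2.imwrite("pics/top1.png",t);cv2.imwrite("pics/side1.png",s)
f=lambda i,x,y,w,h,k:cv2.resize(i[y:y+h,x:x+w],None,fx=k,fy=k,interpolation=cv2.INTER_CUBIC)
a=cv2.hconcat([cv2.convertScaleAbs(f(t,325,200,56,42,7),alpha=1.4),f(s,275,165,56,42,7)])
b=cv2.hconcat([cv2.convertScaleAbs(f(t,236,175,56,42,7),alpha=1.4),f(s,205,180,56,42,7)])
cv2.imwrite("pics/c5.png",cv2.vconcat([a,b]))
E
```

```text
t 6.78 pos [ 0.5515 -0.4425  0.2099] F [ 0.2 -0.5 -1.5] w 0.286 xyz [-0.107 -0.177  0.165] twist [ 0.005  0.002 -0.049]
```

View pics/c5.png

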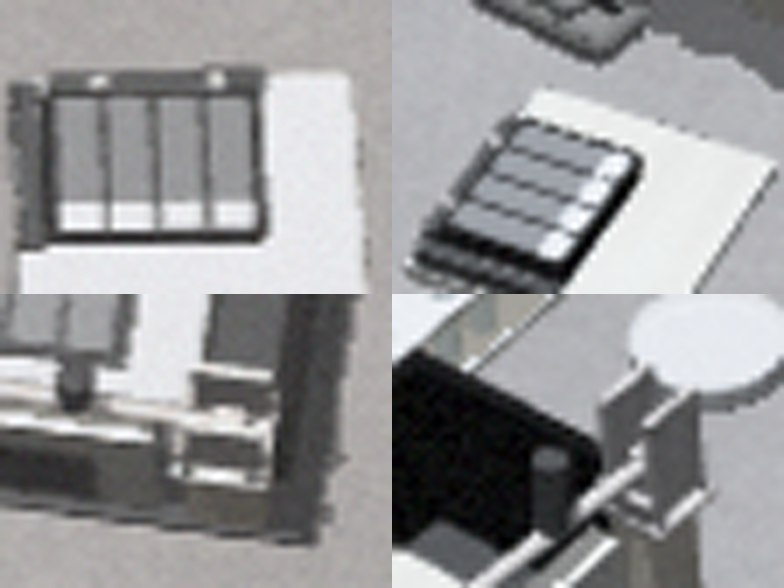

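The carrier now sits flush in the corner (top view, upper left). The knob top is at c5 (75,372) in the top view and (551,459) in the side view. A light confirming +x press comes next, and I'll compute the knob pose.

```bash
python3 - <<'E'
from h import *
np.set_printoptions(precision=4,suppress=True)
T=lambda u,v:crop(236,175,7,(u,v-294)); S=lambda u,v:crop(205,180,7,(u-392,v-294))
c1=lambda *u:crop(180,130,7,u);c3=lambda *u:crop(170,180,7,u)
for v in(368,372,376): print(tri(T(75,v),S(551,459)))
print("top rays at",[ (z,atz("top",T(75,372),z)[:2],atz("side",S(551,459),z)[:2]) for z in(.19,.2,.21)])
for z in(.155,.165):print("rod",z,[atz("top",p,z)[:2] for p in(c1(285,385),c1(440,402),T(110,405),T(255,423))])
for z in(.155,.165):print("rodS",z,[atz("side",p,z)[:2] for p in(c3(315,310),S(500,565),S(625,478))])
print("gate top near edge T",[atz("top",p,.14)[:2] for p in(c1(285,432),T(155,440))],"S",[atz("side",p,.14)[:2] for p in(S(608,545),c3(467,245),c3(300,385))])
go([*nest(.424,-.3263),.12],1.677);go([*nest(.424,-.3263),.027],1.677)
E
```

```text
(array([0.5916, 0.0747, 0.208 ]), np.float64(0.0025679357180403285))
(array([0.5904, 0.0748, 0.2084]), np.float64(0.0008887429765054326))
(array([0.5892, 0.075 , 0.2087]), np.float64(0.000789113233895742))
top rays at [(0.19, array([0.5961, 0.0768]), array([0.6034, 0.0598])), (0.2, array([0.5932, 0.0758]), array([0.5961, 0.068 ])), (0.21, array([0.5903, 0.0749]), array([0.5887, 0.0761]))]
rod 0.155 [array([0.6024, 0.165 ]), array([0.6008, 0.0922]), array([0.5918, 0.0622]), array([ 0.5893, -0.0057])]
rod 0.165 [array([0.5995, 0.1634]), array([0.5979, 0.0911]), array([0.589 , 0.0614]), array([ 0.5866, -0.006 ])]
rodS 0.155 [array([0.6028, 0.1307]), array([0.6042, 0.1014]), array([0.5915, 0.0226])]
rodS 0.165 [array([0.5957, 0.1378]), array([0.5971, 0.1088]), array([0.5845, 0.0308])]
gate top near edge T [array([0.5838, 0.1646]), array([0.581 , 0.0407])] S [array([0.5807, 0.0517]), array([0.5808, 0.0469]), array([0.5888, 0.1607])]
t 6.88 pos [ 0.5531 -0.4422  0.2118] F [ 0.5 -0.3  0. ] w 0.285 xyz [ 2.86  -1.349  1.516] twist [ 0.026  0.017 -0.046]
t 6.88 pos [ 0.5531 -0.4422  0.2118] F [ 0.5 -0.3  0. ] w 0.285 xyz [ 2.864 -1.356  3.066] twist [ 0.026  0.017 -0.046]
```

>>> jog_arm --moves '[{"xyz": [0.9, -0.5, 0.2], "twist": [0, 0, 0], "grip": 0.43}, {"xyz": [1.9, -1.36, 0.5], "twist": [0, 0, 0], "grip": 0.43}, {"xyz": [2.86, -1.36, 1.2], "twist": [0, 0, 0], "grip": 0.43}, {"xyz": [2.86, -1.36, 2.1], "twist": [0, 0, 0], "grip": 0.43}, {"xyz": [2.86, -1.36, 3.05], "twist": [0, 0, 0], "grip": 0.43}]'

```text
clock: 7.5
position: [0.4527, -0.2753, 0.0248]
ee_rot: [-2.104, -2.331, -0.002]
force: [0.7, -1.4, 0.2]
width: 0.284
```

```bash
python3 - <<'E'
from h import *
go([*nest(.424,-.3263),.027],1.677)
c1=lambda *u:crop(180,130,7,u)
print("post?",tri(c1(207,255),(173,254)))
E
```

```text
t 7.5 pos [ 0.4527 -0.2753  0.0248] F [ 0.7 -1.4  0.2] w 0.284 xyz [-0.077  0.049 -0.037] twist [ 0.    -0.008 -0.022]
post? (array([0.70499205, 0.23320329, 0.03983368]), np.float64(0.01021992022935844))
```

>>> jog_arm --moves '[{"xyz": [0, 0.12, -0.03], "twist": [0, 0, 0], "grip": 0.43}, {"xyz": [0, 0.2, -0.03], "twist": [0, 0, 0], "grip": 0.43}, {"xyz": [0, 0.26, -0.03], "twist": [0, 0, 0], "grip": 0.43}, {"xyz": [0, 0.28, -0.03], "twist": [0, 0, 0], "grip": 0.43}, {"xyz": [0, 0.28, -0.03], "twist": [0, 0, 0], "grip": 0.43}]'

```text
clock: 8.12
position: [0.4702, -0.2762, 0.0282]
ee_rot: [2.108, 2.329, -0.0]
force: [-0.2, 0.1, 0.1]
width: 0.282
```

>>> jog_arm --moves '[{"xyz": [0, 0.03, 0], "twist": [0, 0, 0], "grip": 0.43}, {"xyz": [0, 0.06, 0], "twist": [0, 0, 0], "grip": 0.43}, {"xyz": [0, 0.06, 0], "twist": [0, 0, 0], "grip": 0.43}]'

```text
clock: 8.5
position: [0.4728, -0.276, 0.0278]
ee_rot: [-2.108, -2.328, 0.002]
force: [-6.0, -1.6, 3.2]
width: 0.282
```

>>> jog_arm --moves '[{"xyz": [0, -0.2, 0], "twist": [0, 0, 0], "grip": 0.43}, {"xyz": [0, -0.4, -0.9], "twist": [0, 0, 0], "grip": -0.2}, {"xyz": [0.2, -0.4, -1.9], "twist": [0, 0, 0.4], "grip": -0.2}, {"xyz": [1.0, -0.2, -2.8], "twist": [0, 0, 0.85], "grip": -0.2}, {"xyz": [1.9, 0, -3.8], "twist": [0, 0, 0.85], "grip": -0.2}]'

```text
clock: 9.12
position: [0.4599, -0.1815, 0.2358]
ee_rot: [2.276, 2.163, 0.001]
force: [1.4, -0.8, -0.4]
width: 0.592
```

```bash
python3 -c "
from h import *
go([.5905,.0748,.265],1.526)"
```

```text
t 9.12 pos [ 0.4599 -0.1815  0.2358] F [ 1.4 -0.8 -0.4] w 0.592 xyz [ 4.377  1.959 -0.486] twist [ 0.01   0.003 -0.034]
```

>>> jog_arm --moves '[{"xyz": [0.5, 0.3, -0.5], "twist": [0, 0, 0], "grip": -0.2}, {"xyz": [1.4, 0.8, -0.5], "twist": [0, 0, 0], "grip": -0.2}, {"xyz": [2.4, 1.2, -0.5], "twist": [0, 0, 0], "grip": -0.2}, {"xyz": [3.3, 1.6, -0.5], "twist": [0, 0, 0], "grip": -0.2}, {"xyz": [4.2, 1.95, -0.5], "twist": [0, 0, 0], "grip": -0.2}]'

```text
clock: 9.75
position: [0.5898, 0.0653, 0.264]
ee_rot: [2.274, 2.166, 0.001]
force: [-0.2, -1.3, 0.5]
width: 0.6
```

```bash
python3 -c "
from h import *
go([.5905,.0748,.265],1.526)"
```

```text
t 9.75 pos [0.5898 0.0653 0.264 ] F [-0.2 -1.3  0.5] w 0.6 xyz [ 0.159  0.005 -0.017] twist [ 0.006 -0.001 -0.022]
```

>>> jog_arm --moves '[{"xyz": [0.16, 0, 0.2], "twist": [0, 0, 0], "grip": -0.2}, {"xyz": [0.16, 0, 0.6], "twist": [0, 0, 0], "grip": -0.2}, {"xyz": [0.16, 0, 0.9], "twist": [0, 0, 0], "grip": -0.2}, {"xyz": [0.16, 0, 1.2], "twist": [0, 0, 0], "grip": -0.2}, {"xyz": [0.16, 0, 1.33], "twist": [0, 0, 0], "grip": -0.2}]'

```text
clock: 10.38
position: [0.5891, 0.0723, 0.183]
ee_rot: [-2.275, -2.166, 0.002]
force: [-0.3, -0.1, -0.1]
width: 0.601
```

```bash
python3 - <<'E'
from h import *
import cv2
go([.5905,.0748,.183],1.526)
t=arm.get_image("top");s=arm.get_image("side")
f=lambda i,x,y,w,h,k:cv2.resize(i[y:y+h,x:x+w],None,fx=k,fy=k,interpolation=cv2.INTER_CUBIC)
cv2.imwrite("pics/c6.png",cv2.hconcat([cv2.convertScaleAbs(f(t,215,150,66,80,6),alpha=1.4),f(s,195,160,66,80,6)]))
E
```

```text
t 10.38 pos [0.5891 0.0723 0.183 ] F [-0.3 -0.1 -0.1] w 0.601 xyz [ 0.043  0.022 -0.001] twist [-0.007  0.003 -0.026]
```

View pics/c6.png

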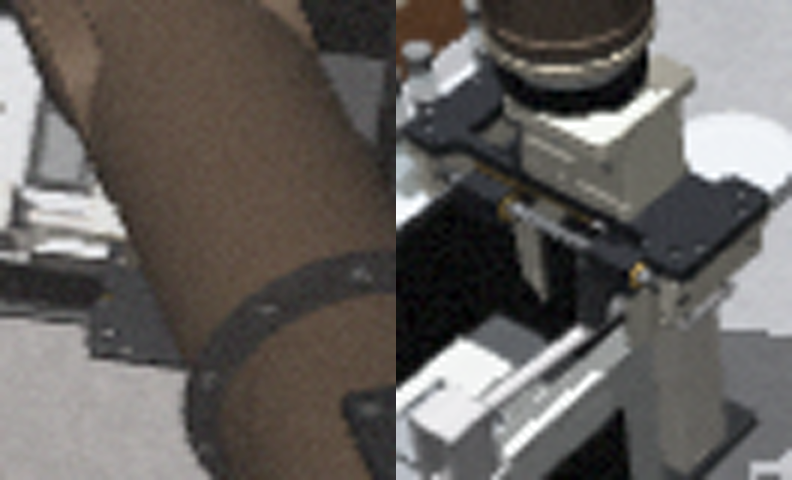

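The side view shows the knob between the open fingers, with no contact force. I'll close on it.

>>> jog_arm --force 20 --moves '[{"xyz": [0.04, 0.02, 0], "twist": [0, 0, 0], "grip": 0.2}, {"xyz": [0.04, 0.02, 0], "twist": [0, 0, 0], "grip": 0.5}, {"xyz": [0.04, 0.02, 0], "twist": [0, 0, 0], "grip": 1}, {"xyz": [0.04, 0.02, 0], "twist": [0, 0, 0], "grip": 1}, {"xyz": [0.04, 0.02, 0], "twist": [0, 0, 0], "grip": 1}]'

```text
clock: 11.1
position: [0.5903, 0.0755, 0.1842]
ee_rot: [-2.274, -2.167, 0.002]
force: [-2.3, -0.3, 1.5]
width: 0.191
```

>>> jog_arm --force 30 --moves '[{"xyz": [0, 0, -0.07], "twist": [0, 0, 0], "grip": 1}, {"xyz": [0, 0, -0.14], "twist": [0, 0, 0], "grip": 1}, {"xyz": [0, 0, -0.2], "twist": [0, 0, 0], "grip": 1}, {"xyz": [0, 0, -0.23], "twist": [0, 0, 0], "grip": 1}, {"xyz": [0, 0, -0.23], "twist": [0, 0, 0], "grip": 1}]'

```text
clock: 11.72
position: [0.5902, 0.0777, 0.1978]
ee_rot: [-2.27, -2.168, -0.001]
force: [-2.1, 7.5, -7.8]
width: 0.19
```

>>> jog_arm --moves '[{"xyz": [0.05, 0, 0], "twist": [0, 0, 0], "grip": 1}, {"xyz": [0.1, 0, 0], "twist": [0, 0, 0], "grip": 1}, {"xyz": [0.15, 0, 0], "twist": [0, 0, 0], "grip": 1}, {"xyz": [0.15, 0, 0], "twist": [0, 0, 0], "grip": 1}]'

```text
clock: 12.22
position: [0.591, 0.0848, 0.1979]
ee_rot: [-2.274, -2.167, 0.001]
force: [-4.5, 0.5, -5.2]
width: 0.188
```

>>> jog_arm --moves '[{"xyz": [0.13, -0.01, 0], "twist": [0, 0, 0], "grip": 1}, {"xyz": [0.26, -0.02, 0], "twist": [0, 0, 0], "grip": 1}, {"xyz": [0.39, -0.02, 0], "twist": [0, 0, 0], "grip": 1}, {"xyz": [0.52, -0.02, 0], "twist": [0, 0, 0], "grip": 1}, {"xyz": [0.6, -0.02, 0], "twist": [0, 0, 0], "grip": 1}]'

```text
clock: 12.85
position: [0.592, 0.1213, 0.198]
ee_rot: [-2.274, -2.167, -0.0]
force: [-1.6, -0.5, -4.7]
width: 0.193
```

>>> jog_arm --moves '[{"xyz": [0.03, 0, 0], "twist": [0, 0, 0], "grip": 1}, {"xyz": [0.03, 0, 0], "twist": [0, 0, 0], "grip": 1}, {"xyz": [0.035, -0.05, 0], "twist": [0, 0, 0.14], "grip": 1}, {"xyz": [0.035, -0.1, 0], "twist": [0, 0, 0.28], "grip": 1}, {"xyz": [0.035, -0.1, 0], "twist": [0, 0, 0.28], "grip": 1}]'

```text
clock: 13.48
position: [0.5864, 0.1228, 0.1983]
ee_rot: [2.327, 2.109, 0.001]
force: [2.1, 0.7, -6.8]
width: 0.189
```

```bash
python3 -c "
from h import *
go([.5975-.118*np.sin(.455),.2422-.118*np.cos(.455),.198],1.526-.41)"
```

```text
t 13.47 pos [0.5864 0.1228 0.1983] F [ 2.1  0.7 -6.8] w 0.189 xyz [ 0.156 -0.697  0.004] twist [ 7.000e-03 -2.000e-03  2.043e+00]
```

>>> jog_arm --moves '[{"xyz": [0.01, -0.18, 0], "twist": [0, 0, 0.52], "grip": 1}, {"xyz": [0.03, -0.355, 0], "twist": [0, 0, 1.03], "grip": 1}, {"xyz": [0.07, -0.53, 0], "twist": [0, 0, 1.55], "grip": 1}, {"xyz": [0.13, -0.7, 0], "twist": [0, 0, 2.05], "grip": 1}, {"xyz": [0.13, -0.7, 0], "twist": [0, 0, 2.05], "grip": 1}]'

```text
clock: 14.1
position: [0.5451, 0.1344, 0.1984]
ee_rot: [2.664, 1.663, 0.001]
force: [4.0, -1.1, -6.7]
width: 0.19
```

```bash
python3 - <<'E'
from h import *
import cv2
go([.5975-.118*np.sin(.455),.2422-.118*np.cos(.455),.198],1.526-.41)
t=arm.get_image("top");s=arm.get_image("side");cv2.imwrite("pics/s2.png",s);cv2.imwrite("pics/t2.png",t)
f=lambda i,x,y,w,h,k:cv2.resize(i[y:y+h,x:x+w],None,fx=k,fy=k,interpolation=cv2.INTER_CUBIC)
cv2.imwrite("pics/c7.png",cv2.hconcat([cv2.convertScaleAbs(f(t,180,150,78,100,5),alpha=1.4),f(s,175,170,78,100,5)]))
E
```

```text
t 14.1 pos [0.5451 0.1344 0.1984] F [ 4.  -1.1 -6.7] w 0.19 xyz [ 0.031 -0.006  0.006] twist [0.008 0.001 0.002]
```

View pics/c7.png

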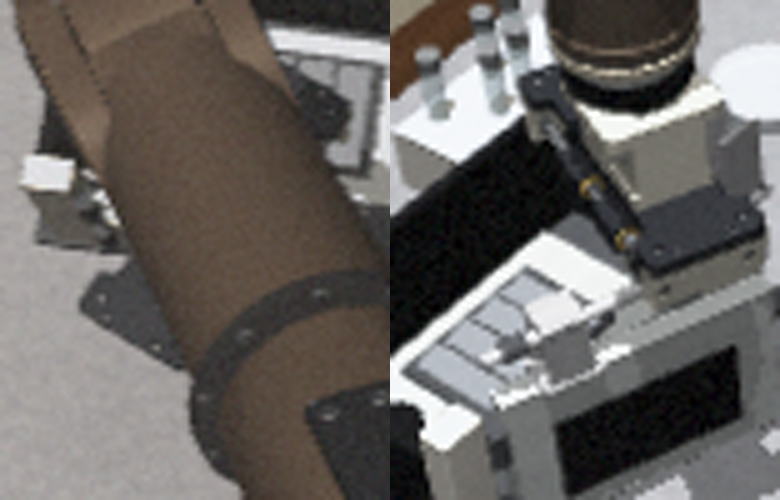

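The gate has swung and the knob is still held. I'll check its free edge and the carrier in one more crop.

```bash
python3 - <<'E'
from h import *
import cv2
s=cv2.imread("pics/s2.png")
cv2.imwrite("pics/c8.png",cv2.resize(s[165:265,210:340],None,fx=6,fy=6,interpolation=cv2.INTER_CUBIC))
H=np.array([.5975,.2422])
for th in(.3,.41,.5):
    a=.045+th;p=H-.2*np.array([np.sin(a),np.cos(a)]);q=p-.009*np.array([np.cos(a),-np.sin(a)])
    print(th,((proj("side",np.array([*q,.14]))-[210,165])*6).round(),((proj("side",np.array([*q,.02]))-[210,165])*6).round())
E
```

```text
0.3 [234. 351.] [243. 498.]
0.41 [254. 376.] [262. 523.]
0.5 [267. 398.] [275. 545.]
```

View pics/c8.png

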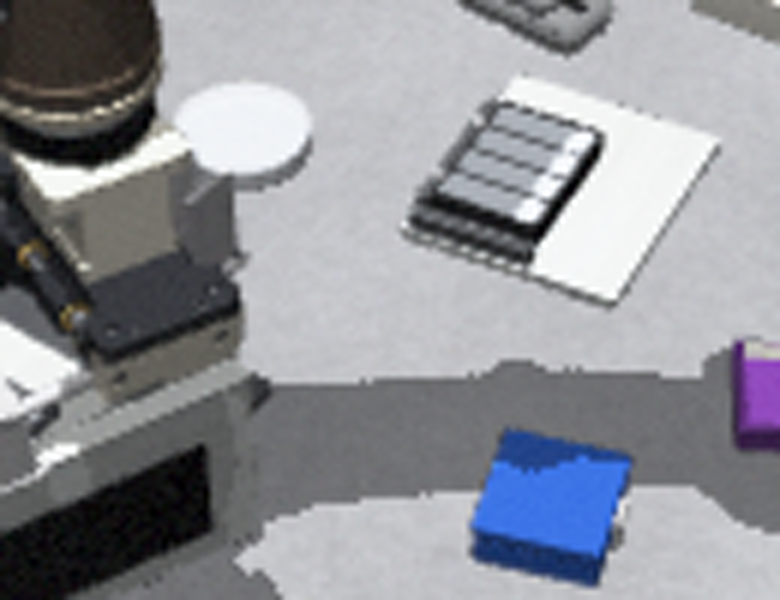

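The near top corner of the free edge is at c8 (~250,378). That matches the prediction for 0.41 rad (254,376), about 80 mm out. The carrier is still in its corner and the bystanders are undisturbed. I'll hold briefly, then hand in.

>>> jog_arm --moves '[{"xyz": [0, 0, 0], "twist": [0, 0, 0], "grip": 1}, {"xyz": [0, 0, 0], "twist": [0, 0, 0], "grip": 1}, {"xyz": [0, 0, 0], "twist": [0, 0, 0], "grip": 1}, {"xyz": [0, 0, 0], "twist": [0, 0, 0], "grip": 1}]'

```text
clock: 14.7
position: [0.5451, 0.1347, 0.198]
ee_rot: [2.665, 1.663, 0.0]
force: [3.0, -3.6, -4.1]
width: 0.188
```

```bash
python3 -c "
from cell import arm
o=arm.observe();print(o['position'],o['force'],o['width'],o['clock'],abs(o['dq']).max());print(arm.sign_off())"
```

```text
[0.54514261 0.13466404 0.19804848] [ 3.02065951 -3.57035903 -4.06611528] 0.18766918049824638 14.7 0.002293138963744201
the job is handed in; nothing more can be done
None
```

The carrier is in the corner of the nest and the gate stands about 80 mm ajar. I handed the job in at 14.7 s, with the gripper still holding the knob.

- **Carrier:** I pushed it flat against the far stop, then the side stop, and finished with a light second press towards the far stop. Each push ended with the force rising against a stop (13 N, 11 N and 6 N). Pictures show the edges flush with both stops, though they can't resolve a gap under about a millimetre.
- **Bolt:** I gripped the knob, lifted it about 13 mm, then drew it back about 45 mm. Lifting gave up to 7.5 N along the bolt, which dropped to 0.5 N as soon as I started drawing. A sideways force of about 4.5 N early in the draw fell to 1.6 N after a small correction.
- **Gate:** I pulled it to about 0.41 rad. In the side picture, the corner of the free edge is within a few enlarged pixels of where that angle predicts. The last readings were steady at 3 to 4 N per axis, with the opening still at about the knob's 18 mm width.
- **Other items:** the dish, blue box and mouse look unmoved in the last picture. The bottle, canister and tip box were outside it, and I didn't check them again.

One move call was refused because its rows had no `twist` key. It moved nothing, and I repeated it correctly. No check failed.

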